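# Slide the carrier board into its notches and lock it

## Robot

A 6-joint arm with a two-finger parallel gripper is mounted at the origin on the work surface. World frame = base frame: x ahead of the robot, y to its left, z up, the work surface at z = 0. Lengths are in mm, angles in rad, forces in N, time in s.
With the tool pointing down it reaches from about 350 to 775 mm from the base axis. Payload 7.3 kg.
Tool frame: the origin (TCP) lies at the very end of the fingers, on their centre line; the grasp point (between the pads) lies 19 mm behind it; x points along the fingers, y is the direction in which the jaws open and shut, and the axes are right-handed (so a half turn about x gives the same grasp; the last joint's range is limited). The gripper opens to 92 mm and grips with 3 to 60 N. Pads are 19 mm wide; open, the fingers measure 130 mm over their backs; the gripper's body (75 mm by 190 mm) begins 47 mm behind the grasp point.
Start: joints at [0.991, 0.342, 1.524, -0, 1.275, -0.146], TCP at [220.658, 476.398, 226.741] pointing down, gripper open.
Joint ranges: [-2.53, 2.53], [-0.77, 2.02], [0.04, 2.7], [-1, 4.14], [0.28, 2.66], [-3.11, 3.11]. Speed limits (rad/s): [2.57, 2.57, 3.14, 3.14, 3.14, 3.14].

## Interface

Orientations are given as [roll, pitch, yaw] about the fixed x, y, z axes, in that order (R = Rz(yaw) Ry(pitch) Rx(roll)).
In Python, from plant import bot gives the robot as it stands.
- The arm moves only by the tool step_arm, never from a script. Its argument "targets" is a list that holds one entry, the list of rows, each a list of 4 numbers: the shift along the tool's x, y, z in m, then the turn about the tool's x in degrees. A call has exactly 5 rows; each row is the pose to reach, as a shift and turn from the pose measured when the call began, along the tool's axes at that moment; what a row does not reach only later rows make up. A row lasts 1/12 s, in which the tool goes at most 41.7 mm and 7.16 degrees, less where a joint would pass 70% of its speed; a pose out of reach is approached as far as the arm can. A call with a gripper value outside its range is refused whole. "jaw" is the closure, from 0 (fully open) to 1 (shut), set as the call begins (left out, the last holds). The fingers move at their own pace and stop on an object; the grip force is fixed at half the most. Time passes only in rows, so rows that repeat a pose let the fingers close, or fill a call up. It gives the time, the measured TCP pose, the force and the opening at its end, in the units of the state.
- bot.get_obs(): the state, without advancing time (a new reading comes with each control period).
- bot.capture(name): name is "scene" or "top" or "wrist"; returns a dict with "color" (420x560x3 uint8, red, green, blue), "depth" (420x560 float32, mm along the optical axis (not along the pixel's ray), 0 where there is no reading), "fov_y" (degrees; the focal length in pixels is half the picture's height over the tangent of half this angle, whatever the lens; pixels are square), "cx", "cy" (the principal point, pixels), "rvec" (rotation vector, rad) and "tvec" (3), from world to camera coordinates, as OpenCV has them. Camera axes: x right, y down, z forward; pixel columns grow to the right and rows downward; lengths in mm; the calibration is good to about 2 mm. A picture is of the moment at which its call begins.
- bot.close_job(): hands the job in, once; it reports no verdict.
The state is a dict: "time": time; "joint_positions": joint angles; "dq": joint speeds; "tau": joint torques, N m; "tool_pos": TCP position; "tcp_rot": TCP orientation; "contact_force": force on the tool from outside, world axes, zero at the start; "moment": the same for the moment, N m; "grip_width": finger opening in mm.
Only numpy, scipy, OpenCV 4.12 (cv2) and the standard library are available. Lean on these libraries where they do the work, as an engineer would, in place of code of your own. Each camera call takes 0.05 s, during which the arm holds its last target. There are 200 camera calls.

## Task

With your fingertips, push the loose carrier board along the rails of the wooden jig until it drops down into the locating notches, then push the wooden turn-button round over the board as far as it goes, so that the board is locked in. Only push: do not lift or tip the board, and leave the offcut, glue bottle, screwdriver and walnut block where they are.

Things in the scene. Friction and masses are not known exactly. Their poses are not given: they have to be found in the camera images.
- jig: Fixed wooden jig, plywood base 12 mm thick (x -135 to 80, y -200 to 200 mm) with two pale rails along its y. Origin: on the bench, midway between and along the rails; robot on its -x side. Rails: 28 to 62 mm either side of centre, 390 mm long, tops 40 mm above the bench, no end stops; open trough between. Outside them fences (64 to 74 mm from centre, top 57 mm) guide the board, 1.5 mm play.
- seat (a point): On the jig, axes as the jig's, 33 mm above its origin: where the board's origin is once dropped in. Each rail has two notches 22 mm long (y), 10 mm deep: in its inner half centred 40 mm to +y, in its outer half 40 mm to -y.
- carrier: Loose plywood board, 0.3 to 0.65 kg, across the rails, axes as the jig's: 125 (x) x 110 mm (y, along rails). Origin: centre, underside of its 7 mm high feet; plate 7 to 25 mm above that. Origin 40 mm above the bench when riding, 33 when dropped in (+-3 mm play in y; then goes no further). Starts 85 to 125 mm from the seat, on either side. Sliding friction 2 to 8 N. Dark blank on top, up to 55 mm.
- end_pos (a point): Middle of the board's upright +y end face, 26 mm above its origin. The flat face here is 60 mm wide and 38 mm tall (7 to 45 mm above the origin), made by the plate's edge and a 14 mm thick push block on it. A foot pair, 16 mm long, sits 40 mm to +y of the board's centre, on the rails' inner halves.
- end_neg (a point): The same at the board's -y end: face 60 mm wide, 38 mm tall. The foot pair here, 40 mm to -y of the centre, runs on the rails' outer halves, so all four feet meet their notches only together.
- turnbutton (a joint): Angle (rad) of the dark wooden turn-button: a level bar 18 mm wide, 20 mm thick (61 to 81 mm above bench), 75 mm long from its vertical pivot. At 0 it points along the jig's +y, beside the rails; grows clockwise seen from above; stop at 1.57, pointing along +x, over the seated board's edge, 3 mm clear. A board not dropped in blocks it. Friction 0.07 N m holds it. Starts -0.2 to 0.3.
- turn_pivot (a point): Pivot axis of the turn-button, mid-thickness of the bar (71 mm above the bench), at x -105, y -20 mm in the jig's frame, on a wooden post; axes as the jig's.
- offcut: Small loose walnut offcut 36 x 34 x 26 mm lying on the jig's base in the trough between the rails, towards the end away from the board. Origin: centre of its underside. Not to be disturbed.
- glue: White glue bottle, 56 mm diameter, 150 mm tall, standing on the bench left of the jig. Origin: centre of its underside. Not to be disturbed.
- driver: Screwdriver with a pale wooden handle, lying on the bench to the right of the jig. Not to be disturbed.
- block: Dark walnut block 110 x 45 x 35 mm lying on the bench beyond the jig. Origin: centre of its underside. Not to be disturbed.
There are look-alikes about, which are no part of the job. Of the things like the carrier, leave any that is pink, red or turquoise; of the rest the smaller one is meant.

How it is judged (in metres and radians):
On the way, in this order (a step that is already met when the one before it is completed fails the run):
1. the board has dropped into the notches, before the turn-button is turned over it (y of carrier in the frame of jig between -0.006 and 0.006 m and z of carrier in the frame of jig below 0.0355 m and value of joint turnbutton below 0.6 rad), for 0.2 s.
2. the turn-button is turned over the board (value of joint turnbutton above 1.35 rad), for 0.2 s.
At the end, for the whole second after the job is handed in: The board lies in the notches (origin within 6 mm of the jig's along the rails and less than 35.5 mm above it, level within 0.03 rad, at rest) and the turn-button is turned over it (beyond 1.35 rad) (y of carrier in the frame of jig between -0.006 and 0.006 m and z of carrier in the frame of jig below 0.0355 m and angle between carrier's own z axis and vertical below 0.03 rad and value of joint turnbutton above 1.35 rad and linear speed of carrier below 0.02 m/s); the robot touches nothing.
It fails at once if the board is lifted off the rails or tipped (z of carrier in the frame of jig above 0.05 m or angle between carrier's own z axis and vertical above 0.2 rad).
It fails at once if a bystander is moved (distance of any of offcut, glue, driver, block from where it was at the start of the episode above 0.015 m).
It also fails if it takes over 48 s, if anything falls off the work surface, if the arm or the gripper's body presses on something with over 40 N, if the wrist force passes 120 N, or if a joint passes its speed limit or range.

## Working session

There is one attempt and no reset: what is moved stays moved. The work goes in short steps, Python scripts to look and compute and a tool call to move; the robot and the scene stay as the last step left them, time stands still between calls to the robot, and variables do not carry over. Pictures are saved under pics/ and viewed, about 8 in all and at most 12, crops included, and the job is handed in when it is done.

Besides the shell and the picture viewer there is one more tool, called after "Call:" as name([rows], argument=value, ...), one row to a line, values as JSON. step_arm: Moves the arm, as the interface text tells. Its arguments: {"type":"object","properties":{"targets":{"type":"array","items":{"type":"array","items":{"type":"array","items":{"type":"number"}}}},"jaw":{"type":"number"}},"required":["targets"]}

```bash
mkdir -p pics; ls; cat > h.py <<'E'
import numpy as np, cv2
from plant import bot
def cap(n):
    c=bot.capture(n); h=c["color"].shape[0]; c["f"]=h/2/np.tan(np.radians(c["fov_y"])/2)
    c["R"]=cv2.Rodrigues(np.array(c["rvec"],float))[0]; c["t"]=np.array(c["tvec"],float).ravel(); return c
def world(c):
    d=c["depth"].astype(float); v,u=np.mgrid[:d.shape[0],:d.shape[1]]
    P=np.stack([(u-c["cx"])/c["f"]*d,(v-c["cy"])/c["f"]*d,d],-1)
    W=(P-c["t"])@c["R"]; W[d==0]=np.nan; return W
def ray(c,u,v,z):
    o=-c["R"].T@c["t"]; r=c["R"].T@np.array([(u-c["cx"])/c["f"],(v-c["cy"])/c["f"],1]); return o+r*(z-o[2])/r[2]
def proj(c,p):
    q=c["R"]@np.asarray(p,float)+c["t"]; return [c["cx"]+c["f"]*q[0]/q[2],c["cy"]+c["f"]*q[1]/q[2]]
def save(c,n): cv2.imwrite("pics/"+n,c["color"][:,:,::-1])
E
python3 - <<'E'
from h import *
import pickle
for n in("scene","top"):
    c=cap(n); save(c,n+"0.png"); pickle.dump(c,open(n+"0.pkl","wb")); print(n,c["fov_y"],c["cx"],c["cy"],-c["R"].T@c["t"],(c["depth"]>0).mean())
print(bot.get_obs())
E
```

```text
pics
scene 49.68436522604901 277.3663115519135 206.67534580346785 [1049.45237958 -449.57358826 1023.13810853] 0.9959566326530612
top 56.36580053878205 274.560956962384 209.48547903994117 [ 426.51949436    1.82421635 1296.2204455 ] 0.9958971088435374
{'time': 0.1, 'joint_positions': array([ 9.90983711e-01,  3.42647834e-01,  1.52492129e+00,  3.91445346e-05,
        1.27543549e+00, -1.46035336e-01]), 'dq': array([ 4.74528877e-04, -1.52477425e-03, -2.99290523e-03,  7.79128013e-04,
       -6.25003039e-04,  5.72546515e-05]), 'tau': array([ 1.99236092e-03, -4.32007492e+01, -2.44693065e+01,  7.19501940e-02,
        5.26005775e-02, -1.12368791e-04]), 'tool_pos': array([220.43741589, 476.0683183 , 226.11725464]), 'tcp_rot': array([-1.74333713,  1.56938387, -2.17712583]), 'contact_force': array([ 0.35709677,  0.65287391, -0.76526078]), 'moment': array([ 0.03133831, -0.0112197 , -0.0508912 ]), 'grip_width': 92.22145129047315}
```

View pics/top0.png

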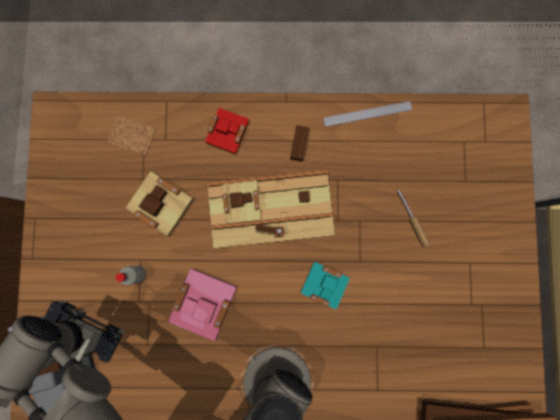

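View pics/scene0.png

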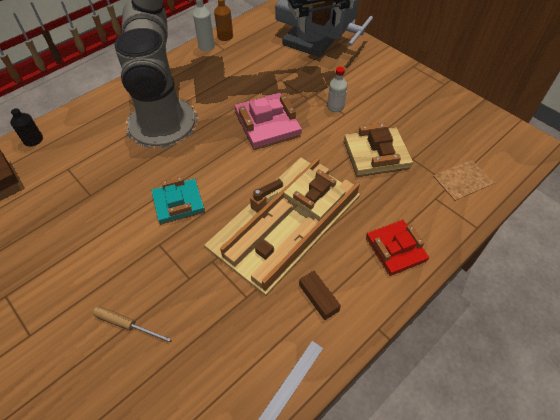

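Candidates in the top view are pale board on the rails (240,200), larger pale board (160,204), red (228,130), turquoise (326,286) and pink (203,304). I choose the one on the rails at (240,200): it is pale and the smaller of the two. Next I check it in a close crop and measure.

```bash
python3 - <<'E'
from h import *
import pickle
c=pickle.load(open("top0.pkl","rb")); W=world(c)
s=pickle.load(open("scene0.pkl","rb"))
a=cv2.resize(c["color"][165:255,195:345],None,fx=5,fy=5,interpolation=cv2.INTER_CUBIC)
cv2.imwrite("pics/crop0.png",a[:,:,::-1])
sub=np.zeros(W.shape[:2],bool); sub[165:255,200:340]=1
z=W[...,2]
m=(sub&(z>7)).astype(np.uint8)
n,l,st,ce=cv2.connectedComponentsWithStats(m); k=1+np.argmax(st[1:,4]); m=l==k
r=cv2.minAreaRect(W[m][:,:2].astype(np.float32)); print("base",r)
print("hist",np.histogram(z[m],bins=np.arange(6,120,4)))
for lo,hi in((50,64),(64,70),(70,82),(82,90),(90,130)):
    q=m&(z>lo)&(z<hi); n,l,st,ce=cv2.connectedComponentsWithStats(q.astype(np.uint8))
    for i in range(1,n):
        if st[i,4]>12: p=W[l==i]; print(lo,hi,st[i,4],ce[i].round(),p.mean(0).round(1),[np.round(x,1) for x in cv2.minAreaRect(p[:,:2].astype(np.float32))])
E
```

```text
base ((549.1989135742188, 27.317916870117188), (209.61314392089844, 400.0463562011719), 6.69024133682251)
hist (array([ 625, 1872,  720,   60,   28,   73,  117,  445, 1069,  391,   44,
        109,  443,  370,  516,  304,   30,   21,  126,  197,  104,   68,
         98,   16,    0,    0,    0,    0]), array([  6,  10,  14,  18,  22,  26,  30,  34,  38,  42,  46,  50,  54,
        58,  62,  66,  70,  74,  78,  82,  86,  90,  94,  98, 102, 106,
       110, 114, 118]))
50 64 453 [265. 178.] [644.5  45.9  57.5] [array([630.3,  35.6]), array([ 46.3, 387.5]), np.float64(6.8)]
50 64 22 [246. 207.] [553.  104.6  62.4] [array([552.1, 103.9]), array([20.1, 25.2]), np.float64(69.2)]
50 64 511 [265. 220.] [512.5  43.5  58.1] [array([534.2,  25. ]), array([ 57.7, 386.3]), np.float64(6.6)]
50 64 43 [280. 232.] [475.3  -4.1  59.3] [array([476.9,  -1.7]), array([31.7, 31.6]), np.float64(0.8)]
64 70 212 [239. 187.] [614.6 124.8  66.4] [array([615. , 126.4]), array([ 35.9, 108.1]), np.float64(2.6)]
64 70 342 [243. 213.] [532.8 112.9  66.3] [array([533.9, 118.5]), array([ 71.7, 108.4]), np.float64(19.0)]
70 82 91 [266. 229.] [482.8  39.   79.6] [array([482.7,  37.7]), array([71.4, 18.9]), np.float64(79.0)]
82 90 80 [256. 199.] [574.1  72.4  85.1] [array([574.7,  72.4]), array([57.6, 13.7]), np.float64(6.6)]
82 90 72 [225. 202.] [563.7 167.6  85.7] [array([563.1, 167.6]), array([59.2, 13.6]), np.float64(6.9)]
82 90 82 [247. 197.] [579.7 100.2  85.8] [array([576. , 100.2]), array([37.6, 32.3]), np.float64(8.7)]
82 90 30 [277. 230.] [478.3   3.2  84.1] [array([477.2,   7. ]), array([36.9, 17.4]), np.float64(74.8)]
90 130 173 [236. 199.] [573.1 132.3  94.8] [array([572.6, 132.3]), array([43.4, 40.1]), np.float64(6.8)]
```

View pics/crop0.png

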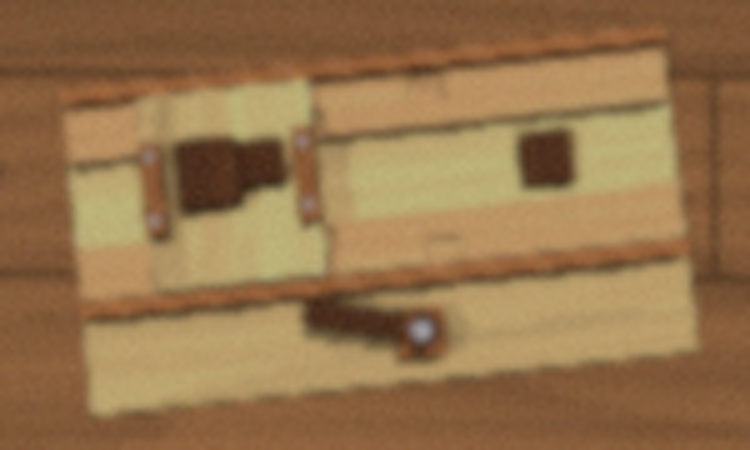

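The crop shows the pale board at crop px (230,190) with its two push blocks at (152,190) and (308,175). The offcut is at (545,157), the turn-button runs from its pivot at (420,330) to its tip at (310,313). The choice holds. The jig yaw is about 6.8°, and the board is about +90 mm from the seat, so I push towards −y.

```bash
cat >> h.py <<'E'
from scipy.spatial.transform import Rotation as Ro
O=np.array([578.5,30.5]); YAW=np.radians(6.8)
J=np.array([[np.cos(YAW),-np.sin(YAW)],[np.sin(YAW),np.cos(YAW)]])
def j2w(x,y): return O+J@[x,y]
def w2j(p): return J.T@(np.asarray(p)[:2]-O)
def plan(pts,psi=0):
    """pts: jig x,y and world z; prints tool-frame shifts (m). psi: jaw axis angle in jig frame (rad)"""
    o=bot.get_obs(); R=Ro.from_euler("xyz",o["tcp_rot"]).as_matrix(); p=np.array(o["tool_pos"])
    print("t",o["time"],"jig pos",w2j(p).round(1),"z",p[2].round(1),"F",np.round(o["contact_force"],1),"w",round(o["grip_width"],1))
    for x,y,z in pts: print((x,y,z),np.round(R.T@(np.r_[j2w(x,y),z]-p)/1000,4))
    a=np.array([np.cos(YAW+psi),np.sin(YAW+psi),0]); b=R.T@a; t=np.degrees(np.arctan2(b[2],b[1]))
    print("turn",round(t,1),"or",round((t+360)%360-180,1)); print("tool axes in jig", (J.T@R[:2,:]).round(2).tolist())
E
python3 - <<'E'
from h import *
plan([(0,170,226),(0,170,54)])
E
```

```text
t 0.1 jig pos [-302.8  484.8] z 226.1 F [ 0.4  0.7 -0.8] w 92.2
(0, 170, 226) [ 2.000e-04 -1.091e-01  4.230e-01]
(0, 170, 54) [ 0.1722 -0.1089  0.423 ]
turn 58.3 or -121.7
tool axes in jig [[-0.0, 0.52, 0.85], [-0.0, 0.85, -0.52]]
```

Call:
step_arm([
  [[0,-0.009,0.035,6],[0,-0.018,0.07,12],[0,-0.027,0.105,18],[0,-0.036,0.14,24],[0,-0.045,0.175,30]],
], jaw=1)

```text
time: 0.52
tool_pos: [361.1, 360.4, 225.8]
tcp_rot: [-1.333, 1.569, -2.295]
contact_force: [0.4, 1.0, 0.3]
grip_width: 63.3
```

```bash
python3 - <<'E'
from h import *
plan([(0,170,226),(0,170,54)])
E
```

```text
t 0.5167 jig pos [-176.8  353.3] z 225.8 F [0.4 1.  0.3] w 63.3
(0, 170, 226) [-2.00e-04  6.97e-02  2.45e-01]
(0, 170, 54) [0.1718 0.07   0.2449]
turn 28.1 or -151.9
tool axes in jig [[-0.0, 0.88, 0.47], [-0.0, 0.47, -0.88]]
```

Call:
step_arm([
  [[0,0.01,0.036,5.6],[0,0.02,0.072,11.2],[0,0.03,0.108,16.8],[0,0.04,0.144,22.4],[0,0.05,0.18,28]],
])

```text
time: 0.93
tool_pos: [506.1, 239.8, 225.5]
tcp_rot: [-0.994, 1.568, -2.449]
contact_force: [0.6, 0.6, 0.5]
grip_width: 29.6
```

```bash
python3 - <<'E'
from h import *
plan([(0,170,226),(0,170,54)])
E
```

```text
t 0.9333 jig pos [-47.1 216.4] z 225.5 F [0.6 0.6 0.5] w 29.6
(0, 170, 226) [-0.0005  0.0473  0.0462]
(0, 170, 54) [0.1715 0.0477 0.0459]
turn -0.2 or 179.8
tool axes in jig [[-0.0, 1.0, -0.0], [-0.0, -0.0, -1.0]]
```

Call:
step_arm([
  [[0,0.024,0.023,0],[0,0.047,0.044,0],[0.03,0.047,0.044,0],[0.065,0.047,0.044,0],[0.1,0.047,0.044,0]],
])

```text
time: 1.35
tool_pos: [558.2, 200.6, 124.3]
tcp_rot: [-0.736, 1.569, -2.194]
contact_force: [0.2, -0.3, -1.0]
grip_width: 0.6
```

```bash
python3 - <<'E'
from h import *
import pickle
plan([(0,170,54)])
c=cap("wrist"); save(c,"wrist1.png")
c=cap("scene"); a=c["color"][90:300,170:430]; cv2.imwrite("pics/sc1.png",cv2.resize(a,None,fx=3,fy=2.85,interpolation=cv2.INTER_CUBIC)[:598,:,::-1])
E
```

```text
t 1.35 jig pos [ -0.  171.3] z 124.3 F [ 0.2 -0.3 -1. ] w 0.6
(0, 170, 54) [0.0703 0.0001 0.0012]
turn -0.3 or 179.7
tool axes in jig [[-0.0, 1.0, -0.01], [-0.0, -0.01, -1.0]]
```

View pics/sc1.png

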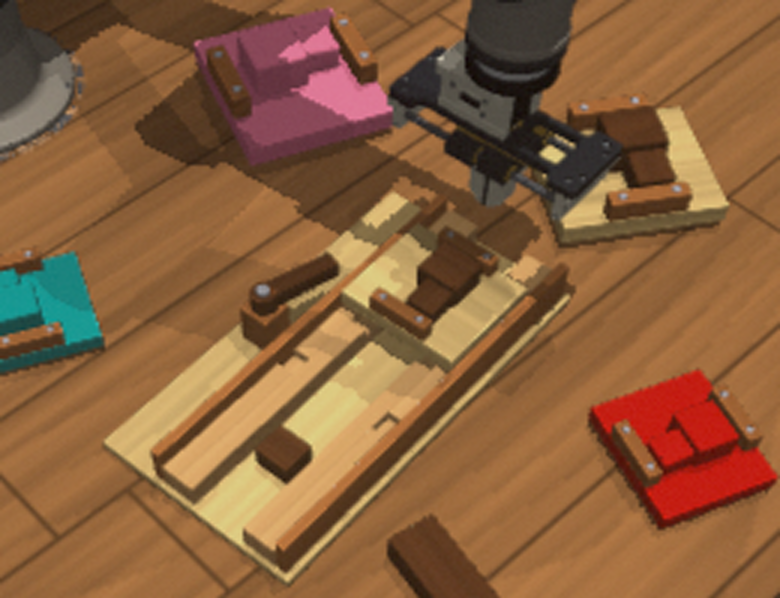

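The view shows the closed fingers at (490,190) just beyond the board's +y push block at (468,250), all clear. I descend.

Call:
step_arm([
  [[0.025,0,0,0],[0.05,0,0,0],[0.07,0,0,0],[0.07,0,0,0],[0.07,0,0,0]],
])

```text
time: 1.87
tool_pos: [553.1, 200.1, 50.6]
tcp_rot: [-1.385, 1.556, -2.841]
contact_force: [0.6, 0.7, 0.7]
grip_width: 0.3
```

Call:
step_arm([
  [[0,0,0.004,0],[0,0,0.008,0],[0,0,0.012,0],[0,0,0.017,0],[0,0,0.022,0]],
])

```text
time: 2.28
tool_pos: [556.4, 178.7, 52.0]
tcp_rot: [-1.495, 1.558, -2.952]
contact_force: [-1.5, 6.6, 3.8]
grip_width: 0.3
```

Call:
step_arm([
  [[0,0,0.006,0],[0,0,0.012,0],[0,0,0.018,0],[0,0,0.024,0],[0,0,0.03,0]],
])

```text
time: 2.7
tool_pos: [560.1, 148.9, 52.5]
tcp_rot: [-1.573, 1.56, -3.029]
contact_force: [-0.1, 5.3, 2.6]
grip_width: 0.5
```

```bash
cat > bd.py <<'E'
from h import *
c=cap("top"); W=world(c); 
L=(W[...,:2]-O)@J; z=W[...,2]
q=(abs(L[...,0])<45)&(L[...,1]<170)&(L[...,1]>-120)&(z>74)&(z<92)
n,l,st,ce=cv2.connectedComponentsWithStats(q.astype(np.uint8))
for i in range(1,n):
    if st[i,4]>20: p=L[l==i]; print("blk",st[i,4],p.mean(0).round(1),np.percentile(p[:,1],[3,97]).round(1),z[l==i].mean().round(1))
q=(abs(abs(L[...,0])-48)<10)&(abs(L[...,1])<160)&(z>50)&(z<74)
p=L[q]; print("plate y",np.percentile(p[:,1],[2,98]).round(1),"z",np.median(z[q]).round(1))
E
python3 - <<'E'
from bd import *
plan([(0,64.5,54)])
E
```

```text
blk 86 [0.6 7.7] [ 1.2 14.2] 85.0
blk 93 [ 9.7 34.2] [20.5 48. ] 85.0
plate y [ 2.1 82.5] z 65.1
t 2.75 jig pos [ -4.2 118.6] z 52.5 F [0.2 2.8 1.8] w 0.2
(0, 64.5, 54) [-0.0015  0.0044  0.0541]
turn -0.3 or 179.7
tool axes in jig [[-0.01, 1.0, -0.01], [-0.0, -0.01, -1.0]]
```

Call:
step_arm([
  [[0,0.001,0.007,0],[0,0.002,0.014,0],[-0.001,0.003,0.021,0],[-0.001,0.004,0.028,0],[-0.001,0.004,0.035,0]],
])

```text
time: 3.17
tool_pos: [566.6, 113.7, 53.0]
tcp_rot: [-1.626, 1.555, -3.083]
contact_force: [-3.8, 7.5, 1.7]
grip_width: 0.9
```

Call:
step_arm([
  [[0,0,0.003,0],[0,0,0.006,0],[0,0,0.009,0],[0,0,0.012,0],[0,0,0.015,0]],
])

```text
time: 3.58
tool_pos: [568.3, 98.6, 53.0]
tcp_rot: [-1.63, 1.555, -3.087]
contact_force: [-0.4, 4.4, -0.0]
grip_width: 0.8
```

```bash
python3 - <<'E'
from bd import *
plan([(0,63,54)])
E
```

```text
blk 86 [  1.9 -43. ] [-49.6 -36.5] 84.7
blk 94 [ 11.1 -16.8] [-30.7  -3.1] 86.2
plate y [-49.1  20.8] z 64.9
t 3.6333 jig pos [-2.1 68.2] z 52.9 F [-0.6  2.5 -0.7] w 0.4
(0, 63, 54) [-0.0011  0.0021  0.0052]
turn -0.3 or 179.7
tool axes in jig [[-0.02, 1.0, -0.01], [0.0, -0.01, -1.0]]
```

Call:
step_arm([
  [[0,0,0.001,0],[0,0,0.002,0],[0,0,0.003,0],[0,0,0.004,0],[0,0,0.005,0]],
])

```text
time: 4.05
tool_pos: [568.9, 93.0, 52.9]
tcp_rot: [-1.605, 1.555, -3.062]
contact_force: [-0.2, 3.5, -0.1]
grip_width: 0.6
```

```bash
python3 - <<'E'
from bd import *
plan([(0,63,54)])
E
```

```text
blk 81 [  1.3 -49. ] [-55.4 -42.5] 78.7
blk 145 [  7.4 -13. ] [-34.5   8.7] 82.7
plate y [-54.7  14.5] z 58.2
t 4.1 jig pos [-2.2 63. ] z 52.8 F [-0.7  3.7 -0.3] w 0.7
(0, 63, 54) [-0.0012  0.0022 -0.    ]
turn -0.3 or 179.7
tool axes in jig [[-0.02, 1.0, -0.01], [0.0, -0.01, -1.0]]
```

The board dropped: its top fell by about 7 mm and its y is about −1 mm. I back off and go up.

Call:
step_arm([
  [[0,0,-0.01,0],[0,0,-0.02,0],[-0.02,0,-0.022,0],[-0.045,0,-0.022,0],[-0.075,-0.005,-0.022,0]],
])

```text
time: 4.52
tool_pos: [562.0, 115.0, 127.4]
tcp_rot: [-1.571, 1.552, -3.027]
contact_force: [0.4, -0.5, 0.3]
grip_width: 0.4
```

```bash
python3 - <<'E'
from bd import *
plan([(-130,39,125),(-130,39,66)])
q=(abs(L[...,0]+80)<55)&(abs(L[...,1]-20)<60)&(z>73)&(z<86)&(L[...,0]<-60)
p=L[q]; print("bar",cv2.minAreaRect(p.astype(np.float32)))
a=c["color"][165:255,195:345]; cv2.imwrite("pics/top2.png",cv2.resize(a,None,fx=5,fy=5,interpolation=cv2.INTER_CUBIC)[:,:,::-1])
E
```

```text
blk 78 [  2.3 -49. ] [-55.3 -42.5] 78.4
blk 258 [ 8.1 -0.3] [-34.7  29. ] 84.7
blk 29 [-10.8  43.7] [40.1 49.4] 78.0
plate y [-54.   46.5] z 58.1
t 4.5667 jig pos [-4.  85.8] z 134.5 F [1.9 0.  4.1] w 0.4
(-130, 39, 125) [ 0.0106 -0.1258  0.0474]
(-130, 39, 66) [ 0.0696 -0.1253  0.0473]
turn -0.2 or 179.8
tool axes in jig [[-0.01, 1.0, -0.0], [-0.0, -0.0, -1.0]]
bar ((-96.51859283447266, 12.005664825439453), (85.21212768554688, 22.749954223632812), 76.6891860961914)
```

View pics/top2.png

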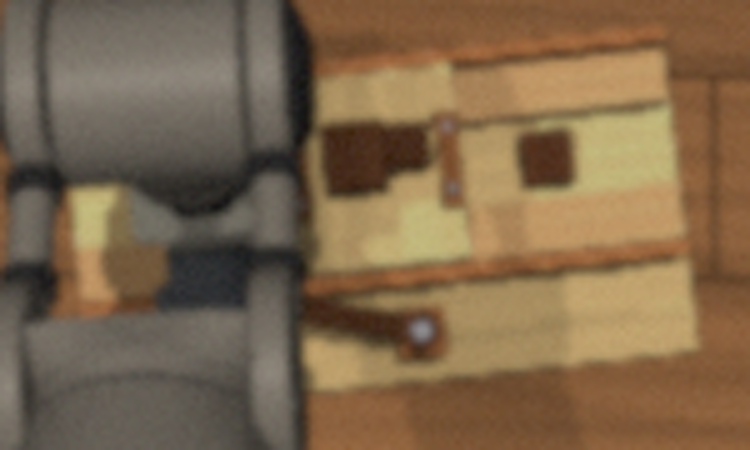

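The board's −y block is now at crop px (450,160), seated at y about −1 mm, and the bar is unmoved from (420,330) to (310,313). I go round to its −x side.

Call:
step_arm([
  [[0,-0.03,0.01,0],[0,-0.06,0.02,0],[0,-0.09,0.035,0],[0,-0.12,0.047,0],[0,-0.126,0.047,0]],
])

```text
time: 4.98
tool_pos: [440.1, 53.3, 135.3]
tcp_rot: [-1.493, 1.559, -2.95]
contact_force: [-0.5, 0.9, -0.2]
grip_width: 0.6
```

```bash
python3 - <<'E'
from h import *
plan([(-130,39,66)])
E
```

```text
t 4.9833 jig pos [-134.7   39. ] z 135.3 F [-0.5  0.9 -0.2] w 0.6
(-130, 39, 66) [ 0.0692  0.0055 -0.0001]
turn -0.3 or 179.7
tool axes in jig [[-0.01, 1.0, -0.0], [-0.0, -0.0, -1.0]]
```

Call:
step_arm([
  [[0.02,0,0,0],[0.04,0,0,0],[0.06,0,0,0],[0.069,0,0,0],[0.069,0,0,0]],
])

```text
time: 5.4
tool_pos: [438.5, 53.6, 64.8]
tcp_rot: [-1.539, 1.555, -2.995]
contact_force: [-0.2, -0.6, -0.3]
grip_width: 0.6
```

```bash
python3 - <<'E'
from h import *
pts=[]
for th in (.25,.45,.65,.85,1.05,1.2,1.35,1.5,1.57):
    d=np.array([np.sin(th),np.cos(th)]); n=np.array([np.cos(th),-np.sin(th)]); r=52
    q=np.array([-105,-20])+r*d-n*(9+19*n[0]+8.5*abs(n[1])); pts.append((*q.round(1),66))
plan(pts)
c=cap("wrist"); save(c,"w3.png")
E
```

```text
t 5.4 jig pos [-136.3   39.5] z 64.8 F [-0.2 -0.6 -0.3] w 0.6
(np.float64(-120.7), np.float64(37.7), 66) [-0.0015  0.0156  0.0018]
(np.float64(-109.2), np.float64(39.8), 66) [-0.0016  0.0271 -0.0004]
(np.float64(-96.8), np.float64(39.1), 66) [-0.0018  0.0395  0.0003]
(np.float64(-84.4), np.float64(35.3), 66) [-0.002   0.0519  0.004 ]
(np.float64(-72.7), np.float64(28.3), 66) [-0.0022  0.0636  0.011 ]
(np.float64(-65.2), np.float64(21.0), 66) [-0.0023  0.0712  0.0182]
(np.float64(-59.0), np.float64(12.3), 66) [-0.0024  0.0774  0.0269]
(np.float64(-54.5), np.float64(2.5), 66) [-0.0025  0.0819  0.0367]
(np.float64(-53.0), np.float64(-2.4), 66) [-0.0025  0.0835  0.0416]
turn -0.2 or 179.8
tool axes in jig [[-0.02, 1.0, -0.0], [-0.0, -0.0, -1.0]]
```

View pics/w3.png

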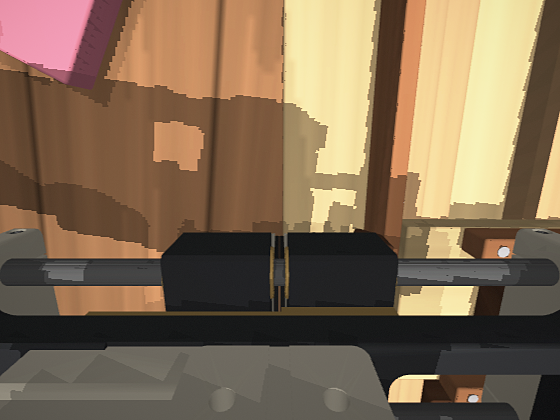

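The wrist view shows the finger mounts at (280,270) with the board's +y block at (500,250); the bar is hidden behind the gripper. I push along the computed arc.

Call:
step_arm([
  [[-0.001,0.008,0.001,0],[-0.001,0.016,0.001,0],[-0.002,0.024,0,0],[-0.002,0.032,0,0],[-0.002,0.04,0,0]],
])

```text
time: 5.87
tool_pos: [480.1, 58.2, 67.9]
tcp_rot: [-1.495, 1.558, -2.951]
contact_force: [-1.2, 0.1, 0.5]
grip_width: 0.3
```

```bash
python3 - <<'E'
from bd import *
plan([(-84.4,35.3,66),(-72.7,28.3,66),(-65.2,21,66),(-59,12.3,66),(-54.5,2.5,66),(-53,-2.4,66)])
E
```

```text
blk 81 [  2.5 -48.9] [-55.4 -42.5] 78.4
blk 183 [11.7 -7.6] [-35.5  26.3] 83.6
plate y [-54.9  51. ] z 58.0
t 5.9167 jig pos [-92.8  39. ] z 67.9 F [-0.1  0.4  1.4] w 0.1
(-84.4, 35.3, 66) [0.0018 0.0084 0.0037]
(-72.7, 28.3, 66) [0.0017 0.0201 0.0106]
(-65.2, 21, 66) [0.0016 0.0277 0.0179]
(-59, 12.3, 66) [0.0015 0.0339 0.0266]
(-54.5, 2.5, 66) [0.0015 0.0384 0.0363]
(-53, -2.4, 66) [0.0015 0.04   0.0412]
turn -0.2 or 179.8
tool axes in jig [[-0.01, 1.0, -0.0], [-0.0, -0.0, -1.0]]
```

Call:
step_arm([
  [[0.001,0.0085,0.004,0],[0.001,0.014,0.007,0],[0.001,0.02,0.0105,0],[0.001,0.024,0.014,0],[0.001,0.0275,0.018,0]],
])

```text
time: 6.33
tool_pos: [511.4, 43.3, 66.5]
tcp_rot: [-1.49, 1.56, -2.947]
contact_force: [-1.5, 0.3, -1.9]
grip_width: 0.8
```

```bash
python3 - <<'E'
from bd import *
plan([(-59,12.3,66),(-54.5,2.5,66),(-53,-2.4,66)])
print("pivot pix",proj(c,[*j2w(-105,-20),81])); a=c["color"][165:255,195:345]; cv2.imwrite("pics/top4.png",cv2.resize(a,None,fx=5,fy=5,interpolation=cv2.INTER_CUBIC)[:,:,::-1])
E
```

```text
blk 25 [ 18. -27.] [-35.  -15.1] 78.7
plate y [-54.2  49.5] z 58.1
t 6.3833 jig pos [-64.3  19.9] z 66.6 F [-0.2  0.5  0. ] w 0.7
(-59, 12.3, 66) [0.0005 0.0054 0.0076]
(-54.5, 2.5, 66) [0.0005 0.0099 0.0173]
(-53, -2.4, 66) [0.0005 0.0114 0.0222]
turn -0.3 or 179.7
tool axes in jig [[-0.01, 1.0, -0.0], [-0.0, -0.0, -1.0]]
pivot pix [np.float64(279.0501433209493), np.float64(230.79702287040772)]
```

View pics/top4.png

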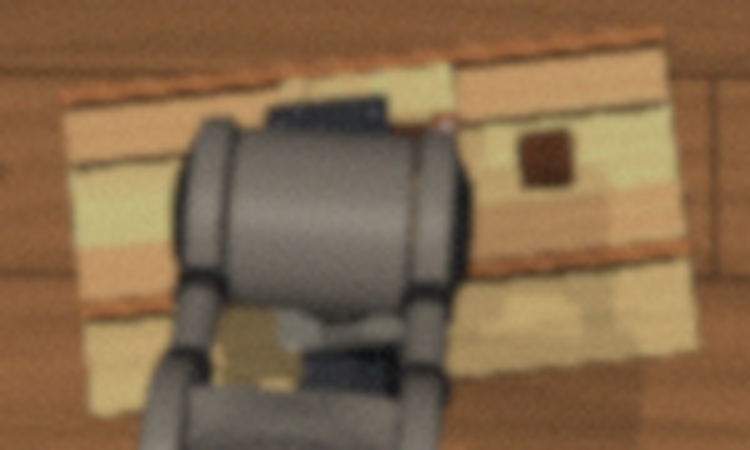

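The arm at (320,220) hides the bar, but the offcut at (545,157) and the board edge are unchanged. I carry on to the stop and watch the force.

Call:
step_arm([
  [[0,0.0035,0.005,0],[0,0.0055,0.009,0],[0,0.0075,0.013,0],[0,0.009,0.017,0],[0,0.01,0.02,0]],
])

```text
time: 6.8
tool_pos: [524.8, 23.4, 66.5]
tcp_rot: [-1.425, 1.561, -2.882]
contact_force: [-0.7, 1.2, 0.2]
grip_width: 0.2
```

Call:
step_arm([
  [[0,0,0.001,0],[0,0,0.002,0],[0,0,0.003,0],[0,0,0.003,0],[0,0,0.003,0]],
])

```text
time: 7.22
tool_pos: [525.0, 22.5, 66.6]
tcp_rot: [-1.764, 1.561, 3.062]
contact_force: [0.2, 11.5, -0.3]
grip_width: 0.6
```

```bash
python3 - <<'E'
from h import *
plan([(-53,-2.4,66)])
c=cap("scene"); a=c["color"][140:280,190:380]; cv2.imwrite("pics/sc5.png",cv2.resize(a,None,fx=4,fy=4,interpolation=cv2.INTER_CUBIC)[:,:,::-1])
E
```

```text
t 7.2167 jig pos [-54.1  -1.6] z 66.6 F [ 0.2 11.5 -0.3] w 0.6
(-53, -2.4, 66) [0.0006 0.0011 0.0008]
turn -0.3 or 179.7
tool axes in jig [[-0.01, 1.0, -0.01], [0.0, -0.01, -1.0]]
```

View pics/sc5.png

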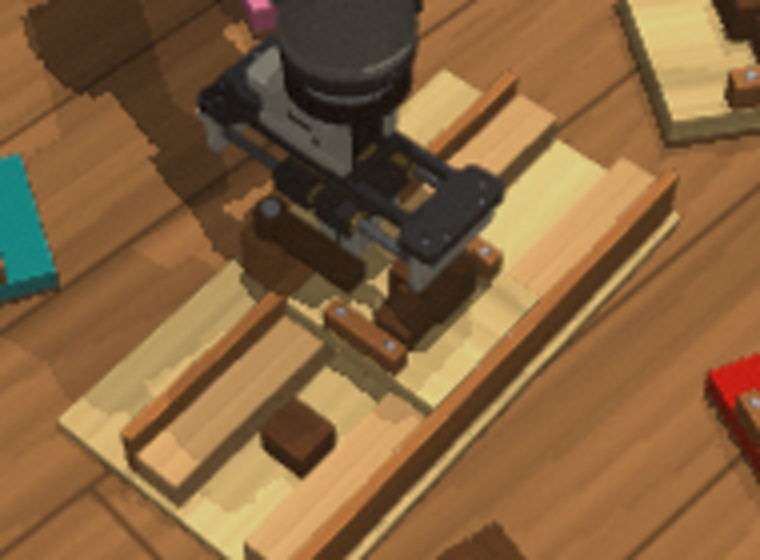

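The bar runs from its pivot (270,210) to (355,275) over the board, along jig +x, and the 11.5 N shows it is at its stop. I back off and lift clear.

Call:
step_arm([
  [[0,0,-0.006,0],[0,0,-0.01,0],[-0.03,0,-0.01,0],[-0.065,0,-0.01,0],[-0.1,0,-0.01,0]],
])

```text
time: 7.68
tool_pos: [524.3, 32.4, 167.4]
tcp_rot: [-1.703, 1.56, 3.123]
contact_force: [2.3, -0.9, -0.1]
grip_width: 0.1
```

Call:
step_arm([
  [[-0.01,-0.03,-0.02,0],[-0.02,-0.05,-0.05,0],[-0.03,-0.07,-0.08,0],[-0.03,-0.09,-0.11,0],[-0.03,-0.1,-0.14,0]],
])

```text
time: 8.1
tool_pos: [407.6, 160.8, 199.6]
tcp_rot: [-1.681, 1.561, -3.138]
contact_force: [0.2, 1.1, -0.3]
grip_width: 0.6
```

Call:
step_arm([
  [[0,-0.02,-0.02,0],[0,-0.04,-0.05,0],[0,-0.05,-0.08,0],[0,-0.05,-0.1,0],[0,-0.05,-0.1,0]],
])

```text
time: 8.52
tool_pos: [346.0, 257.2, 200.7]
tcp_rot: [-1.851, 1.563, 2.978]
contact_force: [-0.2, -0.7, -0.6]
grip_width: 0.3
```

```bash
python3 - <<'E'
from bd import *
plan([])
q=(abs(L[...,0]+70)<60)&(abs(L[...,1]+10)<30)&(z>72)&(z<84)&(L[...,0]<-28)
p=L[q]; print("bar",len(p),cv2.minAreaRect(p.astype(np.float32)))
a=c["color"][100:300,100:360]; cv2.imwrite("pics/top6.png",cv2.resize(a,None,fx=3,fy=2.9,interpolation=cv2.INTER_CUBIC)[:,:,::-1])
E
```

```text
blk 82 [  1.7 -48.8] [-55.4 -42.5] 78.5
blk 256 [ 8.2 -0. ] [-34.4  28.9] 84.8
blk 82 [ 2.4 46.7] [40.3 53.3] 77.9
blk 31 [-36.9 -19.3] [-27.7 -11.1] 80.7
plate y [-53.8  52.5] z 58.2
t 8.5667 jig pos [-203.8  251.1] z 200.5 F [-1.1 -0.5  0.1] w 0.3
turn -0.1 or 179.9
tool axes in jig [[-0.01, 1.0, -0.0], [0.0, -0.0, -1.0]]
bar 146 ((-72.49024963378906, -20.167617797851562), (22.00832748413086, 84.80144500732422), 86.9427490234375)
```

View pics/top6.png

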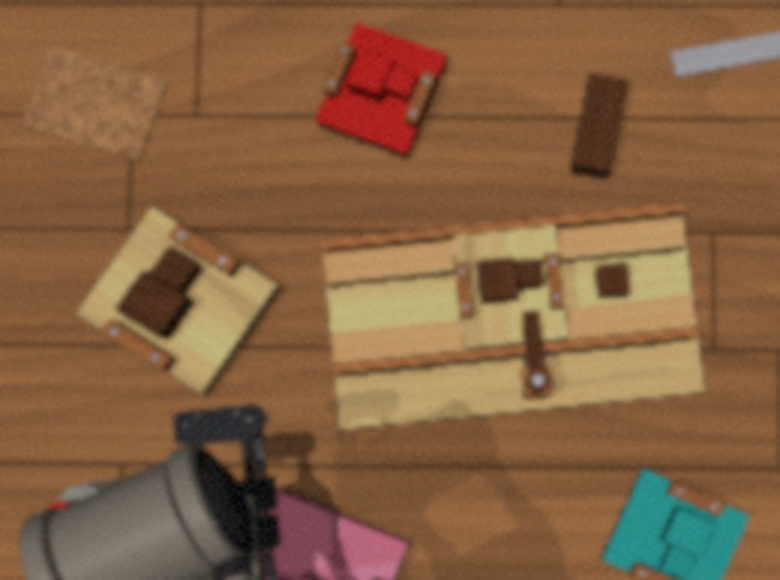

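The board is seated, with its blocks at (463,290) and (555,282). The bar lies over it along +x, from (537,380) to (532,315). The offcut and block have not moved. I hand the job in.

```bash
python3 - <<'E'
from h import *
print(bot.close_job())
E
```

```text
the job is handed in; nothing more can be done
None
```

I pushed the board about 90 mm in −y with the closed fingertips until it dropped into the notches. Then I pushed the turn-button round over it until it met its stop, at about 11.5 N. I lifted clear and handed the job in at about 8.6 s.

**Board:** in the last top view it was about 1 mm from the seat along the rails. Its plate top was 58 mm above the bench, matching the dropped-in height, against 65 mm when riding.

**Turn-button:** it lay along the jig's +x within about 3°, which is roughly 1.52–1.6 rad.

**Bystanders:** the offcut and walnut block looked undisturbed. The glue bottle was mostly hidden by the arm and the screwdriver was outside the last crop, so I did not re-measure those two; the arm came nowhere near the screwdriver, and passed the glue with the fingertips at about 200 mm, above its 150 mm top.

No check failed or disagreed, apart from a 2 to 3 mm offset in x, about the camera calibration error.

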